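Set the carton flip tags at the packing bench

TASK

Each open carton on the packing bench has a hinged flip tag on the board in front of it. With a fingertip, push over the tags that are wrong, so that each carton packed full to the rim has its tag leaning back towards the carton with the disc face showing, and each empty or part-filled carton has its tag leaning towards the robot with the plain face showing. Leave the cartons and the other things on the bench standing where they are.

Things in the scene. Friction and masses are not known exactly. Their poses are not given: they have to be found in the camera images.
- tag_1 (a joint): lean of this tag's leaf, rad: 0 = on its stop, leaning 32 deg to the robot, plain face up; 0.55 = upright; 1.1 = on its other stop, leaning 32 deg to the carton, disc face up. Its weight holds it at a stop; past upright it falls over by itself; under 1 N pushes it. Leaf: pale wood, 56 mm wide, 5 mm thick, free edge 60 mm from the hinge; raised dark disc 34 mm across, 3 mm thick, on one face
- tag_1_hinge (a point): middle of this tag's fixed hinge, 24 mm above the table; x points to the carton it belongs to (85 mm beyond; which one varies), y along the hinge, z up. Resting, the free edge is 31 mm before or behind the hinge, 75 mm above the table. Hinge cheeks 33 mm to each side reach 30 mm above the table; board 12 mm thick, 90 mm deep. Tags stand in one row, 130 mm apart
- tag_2 (a joint): lean of this tag's leaf, rad: 0 = on its stop, leaning 32 deg to the robot, plain face up; 0.55 = upright; 1.1 = on its other stop, leaning 32 deg to the carton, disc face up. Its weight holds it at a stop; past upright it falls over by itself; under 1 N pushes it. Leaf: pale wood, 56 mm wide, 5 mm thick, free edge 60 mm from the hinge; raised dark disc 34 mm across, 3 mm thick, on one face
- tag_2_hinge (a point): middle of this tag's fixed hinge, 24 mm above the table; x points to the carton it belongs to (85 mm beyond; which one varies), y along the hinge, z up. Resting, the free edge is 31 mm before or behind the hinge, 75 mm above the table. Hinge cheeks 33 mm to each side reach 30 mm above the table; board 12 mm thick, 90 mm deep. Tags stand in one row, 130 mm apart
- tag_3 (a joint): lean of this tag's leaf, rad: 0 = on its stop, leaning 32 deg to the robot, plain face up; 0.55 = upright; 1.1 = on its other stop, leaning 32 deg to the carton, disc face up. Its weight holds it at a stop; past upright it falls over by itself; under 1 N pushes it. Leaf: pale wood, 56 mm wide, 5 mm thick, free edge 60 mm from the hinge; raised dark disc 34 mm across, 3 mm thick, on one face
- tag_3_hinge (a point): middle of this tag's fixed hinge, 24 mm above the table; x points to the carton it belongs to (85 mm beyond; which one varies), y along the hinge, z up. Resting, the free edge is 31 mm before or behind the hinge, 75 mm above the table. Hinge cheeks 33 mm to each side reach 30 mm above the table; board 12 mm thick, 90 mm deep. Tags stand in one row, 130 mm apart
- tag_4 (a joint): lean of this tag's leaf, rad: 0 = on its stop, leaning 32 deg to the robot, plain face up; 0.55 = upright; 1.1 = on its other stop, leaning 32 deg to the carton, disc face up. Its weight holds it at a stop; past upright it falls over by itself; under 1 N pushes it. Leaf: pale wood, 56 mm wide, 5 mm thick, free edge 60 mm from the hinge; raised dark disc 34 mm across, 3 mm thick, on one face
- tag_4_hinge (a point): middle of this tag's fixed hinge, 24 mm above the table; x points to the carton it belongs to (85 mm beyond; which one varies), y along the hinge, z up. Resting, the free edge is 31 mm before or behind the hinge, 75 mm above the table. Hinge cheeks 33 mm to each side reach 30 mm above the table; board 12 mm thick, 90 mm deep. Tags stand in one row, 130 mm apart
- carton_full_1_front (a point): open carton packed full to the rim with tins and packets; loose, 150 mm deep (x) x 110 mm wide x 70 mm high. This point: middle of the lower edge of its front side, the one facing its tag; x axis points into the carton
- carton_full_2_front (a point): open carton packed full to the rim with packets and tins; loose, 150 mm deep (x) x 110 mm wide x 70 mm high. This point: middle of the lower edge of its front side, the one facing its tag; x axis points into the carton
- carton_part_front (a point): open carton with only a few things on its bottom, not full; loose, 150 mm deep (x) x 110 mm wide x 70 mm high. This point: middle of the lower edge of its front side, the one facing its tag; x axis points into the carton
- carton_empty_front (a point): open carton with nothing in it; loose, 150 mm deep (x) x 110 mm wide x 70 mm high. This point: middle of the lower edge of its front side, the one facing its tag; x axis points into the carton
- tape_roll: bystander: roll of clear tape standing on its flat side, 90 mm across, 48 mm high; origin at the centre of its underside
- jar: bystander: closed jar 48 mm across, 65 mm high; origin at the centre of its underside
- marker: bystander: marker pen lying on the table, 115 mm long along its x, 15 mm thick; origin on its underside, about 8 mm short of mid-length
Things that resemble listed ones, but are neither listed nor needed, are in the scene too. Leave any blue or yellow look-alike of the part that bears carton_empty_front alone.

How it is judged:
By the outcome, as a careful person would: the job done as asked, in the order asked, and still so for the second after the job is handed in, with the robot touching nothing.
It also fails if it takes over 51 s, if anything falls off the work surface, if the arm or the gripper's body presses on something with over 40 N, if the wrist force passes 120 N, or if a joint passes its speed limit or range.

ROBOT

A 6-joint arm with a two-finger parallel gripper is mounted at the origin on the work surface. World frame = base frame: x ahead of the robot, y to its left, z up, the work surface at z = 0. Lengths are in mm, angles in degrees, forces in N, time in s.
With the tool pointing down it reaches from about 350 to 850 mm from the base axis. Payload 8.1 kg.
Tool frame: the origin (TCP) lies at the very end of the fingers, on their centre line; the grasp point (between the pads) lies 19 mm behind it; z points along the fingers, y is the line along which they close (so a half turn about z gives the same grasp; the last joint's range is limited). The gripper opens to 85 mm and grips with 20 to 120 N. Pads are 22 mm wide; open, the fingers measure 114 mm over their backs; the gripper's body (76 mm by 85 mm) begins 54 mm behind the grasp point. The pads swing forward as they close: fully open they stand 13 mm farther back than shut.
Start: joints at [-73.934, 7.471, 85.268, -0, 87.261, -4.893], TCP at [214.638, -560.3, 231.292] pointing down, gripper open.
Joint ranges: [-169.43, 169.43], [-51.17, 129.36], [1.28, 143.12], [-76.62, 256.62], [0, 156.53], [-152.29, 152.29]. Speed limits (degrees/s): [136.94, 136.94, 159.86, 180, 180, 180].

INTERFACE

Orientations are given as [roll, pitch, yaw] about the fixed x, y, z axes, in that order (R = Rz(yaw) Ry(pitch) Rx(roll)).
In Python, from bench import * gives the robot as it stands.
- The arm moves only by the tool play_rows, never from a script. Its argument "increments" is a list of rows, each a list of 3 entries, a list of its own where there are three numbers: the gripper's target within -1 to 1 (fully open at 1, half-way at 0, shut at -1), then the shift along the tool's x, y, z in mm, then the turn about the tool's z in rad. A call has 1 to 12 rows; each row shifts and turns the commanded pose from where the row before left it, along the tool's axes as they then stand; what a row does not reach is not made up. A row lasts 1/12 s, in which the tool goes at most 41.7 mm and 7.16 degrees, less where a joint would pass 70% of its speed; a pose out of reach is approached as far as the arm can. A call is refused whole if a number of a shift passes 41.7 or a number of a turn 0.125, either way. A call with a gripper value outside its range is refused whole. The fingers move at their own pace and stop on an object; "force" is the grip in N (left out, the last holds). Time passes only in rows, so rows that do not move let the fingers close. It gives the time, the measured TCP pose, the force, the opening and the grip force at its end, in the units of the state.
- sense(): the state, without advancing time (a new reading comes with each control period).
- snapshot(name): name is "side" or "top"; returns a dict with "color" (384x512x3 uint8, red, green, blue), "intrinsics" (3x3 intrinsics, pixels), "k1" (the pictures are not rectified: a ray, as slopes to the right and down, at radius r is drawn at 1 + k1 r^2 times it, then the intrinsics apply), "world_from_camera" (4x4, takes a point from camera to world coordinates). Camera axes: x right, y down, z forward; pixel columns grow to the right and rows downward; lengths in mm; the calibration is good to about 2 mm. A picture is of the moment at which its call begins. There is no depth.
- hand_in(): hands the job in; it is judged then, once.
Trained networks look in a picture, given as the dict that the camera call returned (one of the last four; its "shot" number tells which), for a name from the list of things; names that differ only in an ending like _2 or _b are one class to them, and where a whole thing is asked for, a point or a joint stands for the part that bears it (a point fixed in the world has none). Each returns a list of dicts, best first, with "p" (0 to 1); they miss things now and then, are a little off and sometimes report something else, mostly with a low value. They report only what shows in the picture. A call takes as long as a camera call. They do not tell look-alikes from the thing itself.
- find_in(query, picture): "xyz" ([x, y, z] in mm, in the coordinates of the camera as it stood for that picture, good to about 4 mm: the middle of the surface that is visible of it).
- regions_of(query, picture): "mask" (384x512 bool, what is visible of it).
- pinpoint(query, picture): "xyz" ([x, y, z] in mm, in the coordinates of the camera as it stood for that picture, good to about 4 mm: a listed point, or the origin of a listed thing).
The state is a dict: "time": time; "joint_pos": joint angles; "qd": joint speeds; "joint_efforts": joint torques, N m; "tool_pos": TCP position; "tcp_rot": TCP orientation; "ft_force": force on the tool from outside, world axes, zero at the start; "wrist_torque": the same for the moment, N m; "finger_gap": finger opening in mm; "grip_force": force on a finger pad.
Only numpy, scipy, OpenCV 4.12 (cv2) and the standard library are available. Lean on these libraries where they do the work, as an engineer would, in place of code of your own. Each camera call takes 0.05 s, during which the arm holds its last target. There are 200 camera calls.

## Working session

There is one attempt and no reset: what is moved stays moved. The work goes in short steps, Python scripts to look and compute and a tool call to move; the robot and the scene stay as the last step left them, time stands still between calls to the robot, and variables do not carry over. Pictures are saved under pics/ and viewed, at most 10 in all, crops included, and the job is handed in when it is done.

Besides the shell and the picture viewer there is one more tool, called after "Emit:" as name(argument=value, ...) on one line, values as JSON. play_rows: Moves the arm, as the interface text tells. Its arguments: {"type":"object","properties":{"increments":{"type":"array","items":{"type":"array"}},"force":{"type":"number"}},"required":["increments"]}

```bash
mkdir -p pics
cat > h.py <<'E'
from bench import *
import numpy as np, cv2
def W(pic,x):
    T=np.array(pic["world_from_camera"]); return (T@np.r_[x,1])[:3]
def shot(n,f):
    p=snapshot(n); cv2.imwrite("pics/"+f,p["color"][:,:,::-1]); return p
E
python3 - <<'E'
from h import *
s=sense(); print(s["tool_pos"],s["tcp_rot"],s["time"])
for n in ("top","side"):
    p=shot(n,n+"1.png")
    for q in ("tag_1_hinge","carton_full_1_front","carton_part_front","carton_empty_front"):
        for r in pinpoint(q,p): print(n,q,round(r["p"],2),W(p,r["xyz"]).round())
    for q in ("tag_1","tape_roll","jar","marker"):
        for r in find_in(q,p): print(n,q,round(r["p"],2),W(p,r["xyz"]).round())
    T=np.array(p["world_from_camera"]); print(T.round(2).tolist(),p["intrinsics"],p["k1"])
E
```

```text
[ 214.48661281 -559.75545284  230.20478472] [-1.79891059e+02 -9.19363086e-03  2.09577434e+01] 0.0
top tag_1_hinge 0.84 [ 552. -208.   25.]
top carton_full_1_front 0.55 [ 629. -207.    3.]
top carton_part_front 0.78 [630.  57.   1.]
top carton_part_front 0.49 [549. -71.  24.]
top carton_empty_front 0.92 [ 640. -599.    0.]
top carton_empty_front 0.62 [ 326. -142.    2.]
top tag_1 0.72 [569.  51.  54.]
top tag_1 0.57 [533. -72.  56.]
top tag_1 0.52 [568. 182.  57.]
top tag_1 0.19 [ 542. -209.   43.]
top tape_roll 0.84 [ 551. -375.   46.]
top tape_roll 0.19 [532. -74.  58.]
top jar 0.87 [553. 320.  65.]
top jar 0.47 [533. -70.  58.]
top marker 0.46 [479.  -5.  13.]
top marker 0.29 [712.  57.  26.]
[[0.02, -0.99, 0.13, 385.06], [-1.0, -0.02, -0.02, -52.96], [0.02, -0.13, -0.99, 1177.82], [0.0, 0.0, 0.0, 1.0]] [[394.84725393   0.         255.16132223]
 [  0.         394.84725393 194.80320167]
 [  0.           0.           1.        ]] -0.08450630927685261
side tag_1_hinge 0.58 [ 546. -209.   22.]
side carton_part_front 0.91 [633.  52.  -2.]
side carton_empty_front 0.95 [ 637. -602.   -2.]
side carton_empty_front 0.74 [631. -77.  -3.]
side carton_empty_front 0.69 [ 324. -146.   -4.]
side carton_empty_front 0.69 [552. 186.  24.]
side tag_1 0.63 [ 528. -206.   56.]
side tag_1 0.6 [565. 177.  54.]
side tag_1 0.53 [562.  48.  55.]
side tag_1 0.43 [528. -80.  54.]
side tag_1 0.38 [708.  87.  45.]
side tape_roll 0.81 [ 554. -387.   31.]
side tape_roll 0.7 [705. -36.  38.]
side jar 0.71 [548. 310.  39.]
side marker 0.44 [475. -15.  15.]
[[0.98, -0.14, 0.15, 295.09], [-0.2, -0.68, 0.7, -1058.3], [0.0, -0.72, -0.7, 1023.51], [0.0, 0.0, 0.0, 1.0]] [[393.69924738   0.         259.56501262]
 [  0.         393.69924738 192.31929225]
 [  0.           0.           1.        ]] -0.09841726070338214
```

View pics/top1.png

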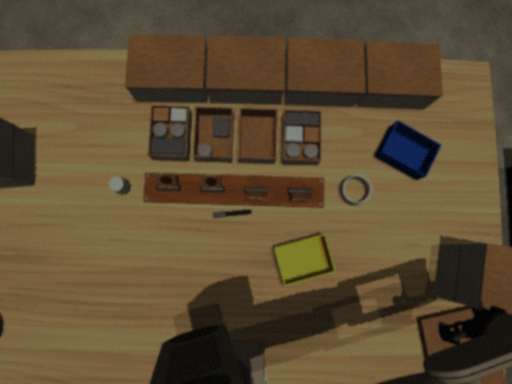

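View pics/side1.png

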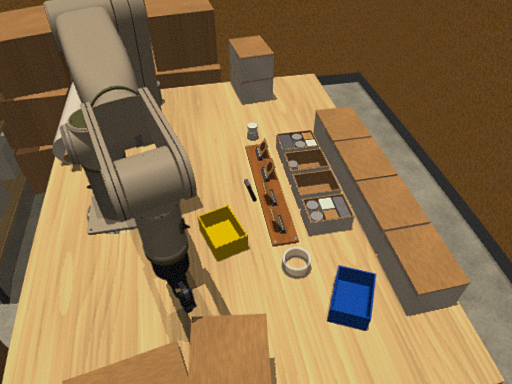

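Run:
```python
import cv2
a=cv2.imread("pics/top1.png")[50:250,130:390]
b=cv2.imread("pics/side1.png")[60:260,230:490]
cv2.imwrite("pics/crop1.png",cv2.resize(a,(780,600),interpolation=cv2.INTER_CUBIC))
cv2.imwrite("pics/crop2.png",cv2.resize(b,(780,600),interpolation=cv2.INTER_CUBIC))
```

```text
(no output)
```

View pics/crop1.png

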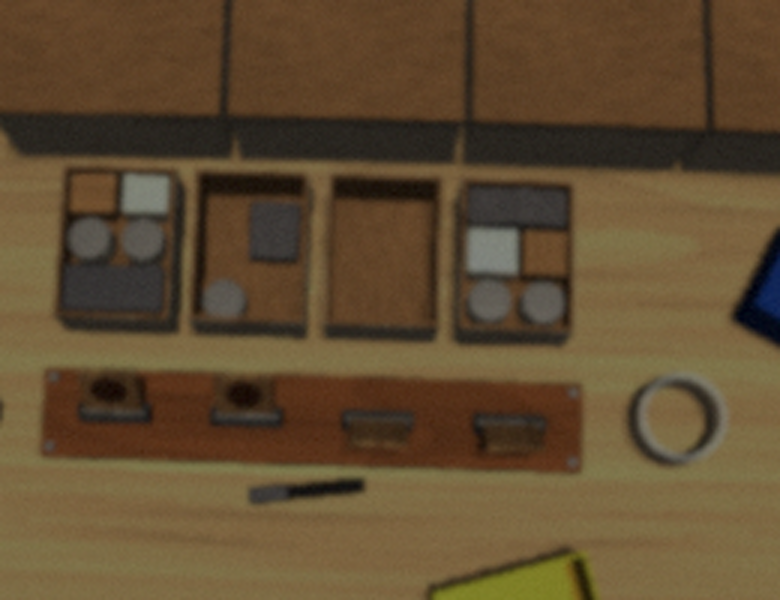

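View pics/crop2.png

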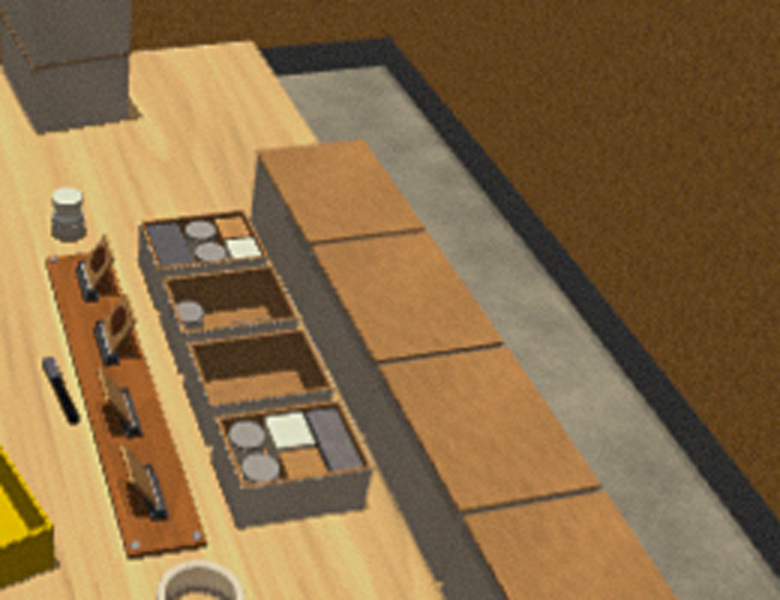

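The crops show, left to right in the top view (top1.png px):
- **(170,133), y≈184:** full carton, disc tag leaning to the carton, so it is right.
- **(213,135), y≈54:** part-filled carton, disc tag leaning to the carton, so it is wrong.
- **(258,136), y≈-73:** empty carton, plain tag leaning to the robot, so it is right.
- **(302,137), y≈-208:** full carton, plain tag leaning to the robot, so it is wrong.

The yellow (303,258) and blue (407,150) trays are look-alikes and stay untouched. I'll push the y≈-208 tag first, with the fingers shut and the tool squared up.

Emit:
play_rows(increments=[[-1, [14, -37, -10], 0], [-1, [14, -37, 0], 0], [-1, [14, -37, 0], 0], [-1, [0, 0, 0], 0.122], [-1, [0, 0, 0], 0.122], [-1, [0, 0, 0], 0.122], [-1, [0, 0, 0], 0]])

```text
time: 1.48
tool_pos: [214.2, -441.4, 241.6]
tcp_rot: [180.0, -0.0, -0.3]
ft_force: [0.1, -0.5, 0.5]
finger_gap: 0.7
grip_force: 0.0
```

Emit:
play_rows(increments=[[-1, [27, -23, 9], 0], [-1, [27, -23, 9], 0], [-1, [27, -23, 9], 0], [-1, [27, -23, 9], 0], [-1, [27, -23, 9], 0], [-1, [27, -23, 9], 0], [-1, [27, -23, 9], 0], [-1, [27, -23, 9], 0], [-1, [27, -23, 9], 0], [-1, [27, -23, 9], 0], [-1, [0, 0, 0], 0], [-1, [0, 0, 0], 0]])

```text
time: 2.48
tool_pos: [484.8, -210.1, 150.3]
tcp_rot: [-179.9, 0.1, 0.4]
ft_force: [-0.5, 0.1, -0.4]
finger_gap: -0.0
grip_force: 0.0
```

Emit:
play_rows(increments=[[-1, [0, -3, 30], 0], [-1, [0, 0, 30], 0], [-1, [0, 0, 28], 0], [-1, [0, 0, 0], 0], [-1, [0, 0, 0], 0]])

```text
time: 2.9
tool_pos: [482.4, -208.9, 62.4]
tcp_rot: [-179.9, 0.2, 0.0]
ft_force: [0.3, -0.2, 0.9]
finger_gap: 0.6
grip_force: 0.0
```

Now push to x≈548, back off a little and rise.

Emit:
play_rows(increments=[[-1, [11, 0, 0], 0], [-1, [11, 0, 0], 0], [-1, [11, 0, 0], 0], [-1, [11, 0, 0], 0], [-1, [11, 0, 0], 0], [-1, [10, 0, 0], 0], [-1, [0, 0, 0], 0], [-1, [0, 0, 0], 0], [-1, [-20, 0, 0], 0], [-1, [-20, 0, -10], 0], [-1, [0, 0, -38], 0], [-1, [0, 0, -40], 0]])

```text
time: 3.9
tool_pos: [504.9, -207.7, 149.6]
tcp_rot: [-179.8, 0.4, -0.0]
ft_force: [1.5, -0.9, 0.2]
finger_gap: 0.2
grip_force: 0.0
```

Run:
```python
from h import *
p=shot("side","side2.png")
for q in ("tag_1","carton_part_front"):
    for r in (find_in if q=="tag_1" else pinpoint)(q,p): print(q,round(r["p"],2),W(p,r["xyz"]).round())
cv2.imwrite("pics/crop3.png",cv2.resize(p["color"][100:260,200:400,::-1],(750,600),interpolation=cv2.INTER_CUBIC))
s=sense();print(s["time"],s["tool_pos"],s["ft_force"])
```

```text
tag_1 0.44 [ 559. -212.   55.]
carton_part_front 0.88 [634.  52.   2.]
4.05 [ 511.54295143 -210.68644893  157.33632128] [-0.14284293 -0.33116165 -1.11784651]
```

Emit:
play_rows(increments=[[-1, [12, -33, 0], 0], [-1, [12, -33, 0], 0], [-1, [12, -33, 0], 0], [-1, [12, -33, 0], 0], [-1, [12, -33, 0], 0], [-1, [12, -33, 0], 0], [-1, [12, -33, 0], 0], [-1, [11, -32, 0], 0], [-1, [0, 0, 0], 0], [-1, [0, 0, 20], 0], [-1, [0, 0, 20], 0], [-1, [0, 0, 0], 0]])

```text
time: 5.05
tool_pos: [600.8, 54.1, 106.4]
tcp_rot: [180.0, 0.4, 0.0]
ft_force: [-1.3, 0.0, -1.1]
finger_gap: -0.1
grip_force: 0.0
```

Run:
```python
from h import *
p=shot("side","side3.png")
cv2.imwrite("pics/crop4.png",cv2.resize(p["color"][100:260,200:400,::-1],(750,600),interpolation=cv2.INTER_CUBIC))
s=sense();print(s["time"],s["tool_pos"],s["ft_force"])
```

```text
5.1 [601.51170502  53.88931733 108.35779979] [ 0.17257171 -0.30965908 -0.77244514]
```

View pics/crop4.png

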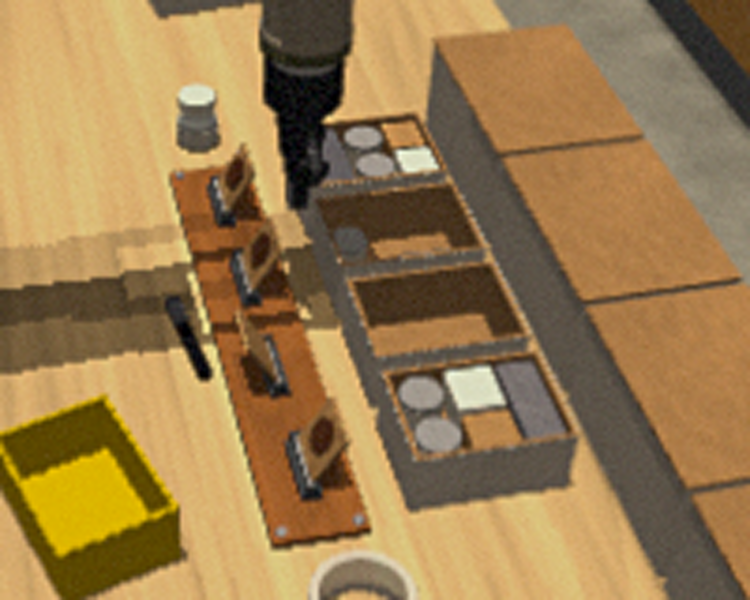

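The nearest tag, (320,440), now leans to its full carton with the disc showing. The fingertip is above the gap behind the part-filled carton's tag (260,262). Next I go down into the gap.

Emit:
play_rows(increments=[[-1, [4, 0, 0], 0], [-1, [0, 0, 16], 0], [-1, [0, 0, 17], 0], [-1, [0, 0, 16], 0], [-1, [0, 0, 0], 0], [-1, [0, 0, 0], 0]])

```text
time: 5.6
tool_pos: [608.3, 53.9, 62.9]
tcp_rot: [180.0, 0.0, -0.0]
ft_force: [-0.2, 0.4, 1.3]
finger_gap: 0.3
grip_force: 0.0
```

Emit:
play_rows(increments=[[-1, [-11, 0, 0], 0], [-1, [-11, 0, 0], 0], [-1, [-11, 0, 0], 0], [-1, [-11, 0, 0], 0], [-1, [-11, 0, 0], 0], [-1, [0, 0, 0], 0], [-1, [0, 0, 0], 0], [-1, [16, 0, 0], 0], [-1, [4, 0, -20], 0], [-1, [0, 0, -40], 0], [-1, [0, 0, -40], 0], [-1, [0, 0, -30], 0]])

```text
time: 6.6
tool_pos: [575.2, 54.2, 196.9]
tcp_rot: [-180.0, -0.2, -0.0]
ft_force: [2.2, 0.0, 0.5]
finger_gap: 0.4
grip_force: 0.0
```

Emit:
play_rows(increments=[[-1, [-30, 0, -20], 0], [-1, [-40, 0, 0], 0], [-1, [-40, 0, 0], 0], [-1, [-40, 0, 0], 0], [-1, [0, 0, 0], 0], [-1, [0, 0, 0], 0]])

```text
time: 7.1
tool_pos: [422.7, 54.4, 213.8]
tcp_rot: [-180.0, -0.2, -0.0]
ft_force: [-0.1, -0.0, 0.4]
finger_gap: -0.1
grip_force: 0.0
```

Run:
```python
from h import *
p=shot("side","side4.png")
cv2.imwrite("pics/crop5.png",cv2.resize(p["color"][100:260,200:400,::-1],(750,600),interpolation=cv2.INTER_CUBIC))
s=sense();print(s["time"],s["tool_pos"],s["ft_force"])
```

```text
7.15 [424.21099475  54.31438802 214.11682383] [ 0.40444361 -1.03880562  1.20478204]
```

View pics/crop5.png

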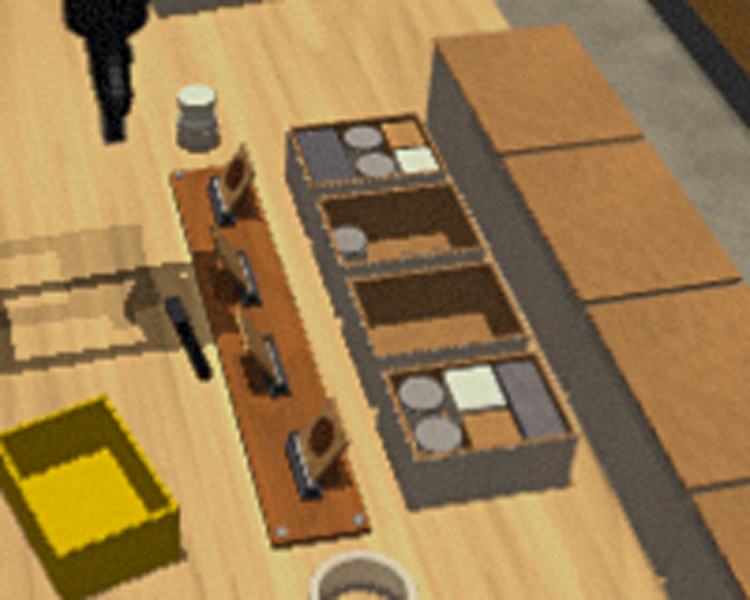

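The two outer tags, (235,180) and (320,440), show discs towards the full cartons. The two middle tags, (238,268) and (262,355), lean to the robot. The cartons and the other things in this view haven't moved, and the arm is clear.

```bash
python3 -c "
from bench import *
print(hand_in())"
```

```text
the job is handed in; nothing more can be done
None
```

I pushed over the two wrong tags (the y≈-208 full carton's and the part-filled carton's), the last picture shows all four tags right and the cartons where they stood, and the job was handed in at about 7 s.

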